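# Hold the label unwinder's tension arm open for a new roll

### The arm

A 7-joint arm with a two-finger parallel gripper is mounted at the origin on a cart in front of the work surface, level with it; the furniture and walls round the work are solid. World frame = base frame: x ahead of the robot, y to its left, z up, the work surface at z = 0. Lengths are in m, angles in rad, forces in N, time in s.
With the tool pointing down it reaches from about 0.425 to 0.95 m from the base axis. Payload 4.7 kg.
Tool frame: the origin (TCP) lies on the mounting face of the last link; the fingertips stand 173 mm ahead of it and the grasp point (between the pads) lies 155 mm ahead of it (grasp_offset is the distance from the TCP to the grasp point, in m); z points along the fingers, y is the line along which they close (so a half turn about z gives the same grasp; the last joint's range is limited). The gripper opens to 85 mm and grips with 20 to 120 N. Pads are 22 mm wide; open, the fingers measure 114 mm over their backs; the gripper's body (76 mm by 85 mm) begins 54 mm behind the grasp point. The pads swing forward as they close: fully open they stand 13 mm farther back than shut.
Start: joints at [1.275, 0.469, -0.049, 1.532, 0.024, 1.141, -0.082], TCP at [0.178, -0.651, 0.405] pointing down, gripper open.
Joint ranges: [-2.59, 2.59], [-0.33, 1.99], [-1.39, 1.29], [0.1, 2.45], [-1.04, 4.18], [0.21, 1.99], [-2.66, 2.66]. Speed limits (rad/s): [2.57, 2.57, 3.14, 3.14, 3.14, 3.14, 3.14].

### API

Orientations are given as [roll, pitch, yaw] about the fixed x, y, z axes, in that order (R = Rz(yaw) Ry(pitch) Rx(roll)).
In Python, from station import sense, camera, calibration, hand_in, grasp_offset gives the robot as it stands.
- The arm moves only by the tool apply_moves, never from a script. Its argument "commands" is a list of rows, each a list of 6 numbers: the shift along the world's x, y, z in mm, then the turn, a rotation vector about the world's x, y, z in degrees. A call has 1 to 12 rows; each row shifts and turns the commanded pose from where the row before left it; what a row does not reach is not made up. A row lasts 1/10 s, in which the tool goes at most 50 mm and 8.59 degrees, less where a joint would pass 70% of its speed; a pose out of reach is approached as far as the arm can. A call is refused whole if a number of a shift passes 50 or a number of a turn 8.59, either way. A call with a gripper value outside its range is refused whole. "jaw" is the finger opening in mm, from 0 to 85.4, set as the call begins (left out, the last holds). The fingers move at their own pace and stop on an object; the grip force is fixed at half the most. Time passes only in rows, so rows that do not move let the fingers close. It gives the time, the measured TCP pose, the force, the opening and the grip force at its end, in the units of the state.
- sense(): the state, without advancing time (a new reading comes with each control period).
- camera(name): name is "side" or "top"; returns the picture (480x640x3 uint8, red, green, blue); there is no depth.
- calibration(name): a dict with "fx", "fy", "cx", "cy" (pixels), "R" (3x3) and "t" (3): a world point X has camera coordinates R X + t. Camera axes: x right, y down, z forward; pixel columns grow to the right and rows downward; lengths in m; the calibration is good to about 2 mm. A picture is of the moment at which its call begins. calibration takes no time and is no camera call.
- hand_in(): hands the job in; it is judged then, once.
The state is a dict: "t": time; "qpos": joint angles; "qvel": joint speeds; "joint_torque": joint torques, N m; "position": TCP position; "orientation": TCP orientation; "force": force on the tool from outside, world axes, zero at the start; "torque": the same for the moment, N m; "gripper_width": finger opening in m; "gripper_force": force on a finger pad.
Only numpy, scipy, OpenCV 4.12 (cv2) and the standard library are available. Lean on these libraries where they do the work, as an engineer would, in place of code of your own. Each camera call takes 0.05 s, during which the arm holds its last target. There are 200 camera calls.

### The job

The label unwinder is empty: lift the spent cardboard core up off its spindle and stand it upright in the white tray, letting go of it there. Then push the red roller of the sprung tension arm back, away from the robot, past its click and fully to its stop, and keep holding it there so that I can fit the new roll: finish with the arm still pressed back, because it slips forward off the stop if you let go. Leave the new roll, the two vials and the timer where they are.

Things in the scene. Friction and masses are not known exactly. Their poses are not given: they have to be found in the camera images.
- unwinder: Label unwinder: grey plate 90 x 210 mm (x by y), top 12 mm over the worktop, fixed down. Origin: plate centre at worktop height; x points away from the robot (turned up to 0.12 rad), y left, z up. Spindle at x = -6, y = -78 mm, on a 52 mm wide flange whose top is at z = 16 mm. A low dark click plunger (32 mm high) sits at the left far corner.
- spindle_top (a point): Centre of the top of the steel spindle: diameter 18 mm, 62 mm over the worktop.
- tension_arm (a joint): Angle of the sprung tension arm, rad. 0 at the start: forward, pointing along the unwinder's +y. Grows as the roller is pushed back (clockwise from above); hard stop at 0.60. A spring pushes it forward: at the roller about 4 N at 0 to 8 N at the stop; from 0.33 to 0.47 it rides over the click plunger (some 3 N more, then less). The click is only a light catch: let go, the arm slips forward off the stop to about 0.46 or less.
- pivot_point (a point): Vertical pivot axis of the tension arm, at x = -30, y = -30 mm of the unwinder, 18 mm over the worktop. In the unwinder's x, y the roller axis lies at this point + 85 mm x (sin q, cos q), q being joint tension_arm.
- roller_mid (a point): Middle of the upright red roller at the free end of the tension arm: diameter 22 mm, 52 mm high, from 27 to 79 mm over the worktop; this point is on its axis, 53 mm over the worktop. The arm bar below it is 14 mm wide, top 25 mm over the worktop, with a nose reaching 22 mm beyond the roller axis.
- core: Spent roll core: brown cardboard tube, outer diameter 44 mm, bore 29 mm, 60 mm high, about 40 g, loose on the spindle (its bottom 16 mm, its top 76 mm over the worktop at the start). Origin: centre of its lower end; z along the tube.
- core_mid (a point): Middle of the core, on its axis, 30 mm above its lower end.
- tray: White open tray 80 x 90 mm (x by y), 22 mm high, walls and floor 4 mm, fixed to the worktop. Origin: centre of its underside; x, y along its sides.
- disintegration_tester: Obstacle, not part of the job: the big white tester with a glass tank behind the unwinder and tray, fixed. Its front edge is at x = 0.545 m of the world, from y = 0.03 to 0.40 m; its lid is 262 mm high, knobs to 283 mm, its two baskets 50 mm and more farther back up to 375 mm. Keep gripper and wrist in front of it.
- new_roll: New roll of white paper labels, diameter 68 mm, 41 mm high, lying flat behind the tray; not to be moved. Origin: centre of its underside.
- vial_black: Small vial with black cap, 25 mm across, 52 mm high; not to be moved. Origin: centre of its underside.
- vial_white: Small vial with white cap, 30 mm across, 60 mm high; not to be moved. Origin: centre of its underside.
- timer: Light grey timer with three keys, 56 x 66 x 17 mm, lying on the worktop; not to be moved. Origin: centre of its underside.
Mind the look-alikes: they are no part of the job. What is shaped like the tray but turquoise is not meant.

How it is judged:
By the outcome, as a careful person would: the job done as asked, in the order asked, and still so for the second after the job is handed in, while the arm keeps its last pose, push and grip.
It also fails if it takes over 54 s, if anything falls off the work surface, if the arm or the gripper's body presses on something with over 40 N, if the wrist force passes 120 N, or if a joint passes its speed limit or range.

## Working session

There is one attempt and no reset: what is moved stays moved. The work goes in short steps, Python scripts to look and compute and a tool call to move; the robot and the scene stay as the last step left them, time stands still between calls to the robot, and variables do not carry over. Pictures are saved under pics/ and viewed, at most 10 in all, crops included, and the job is handed in when it is done.

Besides the shell and the picture viewer there is one more tool, called after "Emit:" by a JSON object that holds its "op" and its "data", one argument or row to a line. apply_moves: Moves the arm, as the interface text tells. Its arguments: {"type":"object","properties":{"commands":{"type":"array","items":{"type":"array","items":{"type":"number"}}},"jaw":{"type":"number"}},"required":["commands"]}

```bash
mkdir -p pics; cat > h.py <<'E'
import numpy as np,cv2
from station import *
def ray(n,u,v,z):
    c=calibration(n);R=np.array(c["R"]);t=np.array(c["t"])
    d=R.T@np.array([(u-c["cx"])/c["fx"],(v-c["cy"])/c["fy"],1]);o=-R.T@t
    return o+d*(z-o[2])/d[2]
def px(n,X):
    c=calibration(n);p=np.array(c["R"])@np.array(X)+np.array(c["t"])
    return c["fx"]*p[0]/p[2]+c["cx"],c["fy"]*p[1]/p[2]+c["cy"]
def snap(n,f,crop=None,s=1):
    im=camera(n)[:,:,::-1]
    cv2.imwrite("pics/full_"+f,im)
    if crop: im=im[crop[1]:crop[3],crop[0]:crop[2]]
    cv2.imwrite("pics/"+f,cv2.resize(im,None,fx=s,fy=s,interpolation=cv2.INTER_CUBIC))
E
python3 - <<'E'
from h import *
snap("top","t0.png");snap("side","s0.png")
s=sense();print(s["t"],s["position"],s["orientation"],s["force"],s["gripper_width"],grasp_offset)
for n in("top","side"):
    c=calibration(n);print(n,-np.array(c["R"]).T@np.array(c["t"]),c["fx"])
E
```

```text
0.1 [ 0.1779428  -0.65090081  0.40375574] [-3.13984435e+00  6.34141177e-05  2.66842788e-01] [-0.30767756  0.1320327   0.30951983] 0.08529200255843845 0.1547
top [0.43973753 0.06161699 1.42832449] 457.3543869239946
side [ 0.20786919 -1.11226462  0.88626529] 455.90268401785767
```

View pics/t0.png

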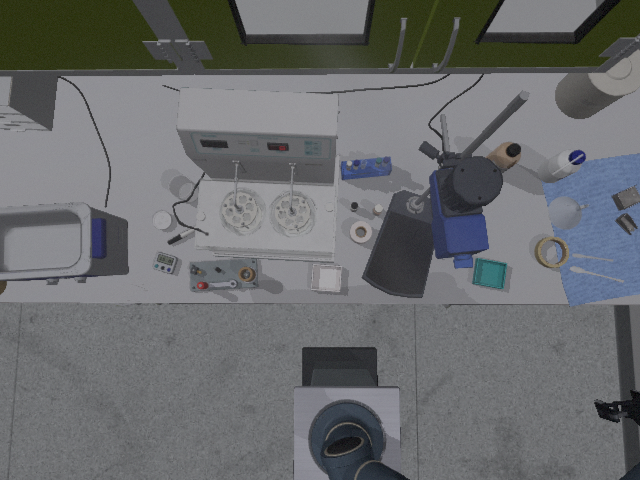

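View pics/s0.png

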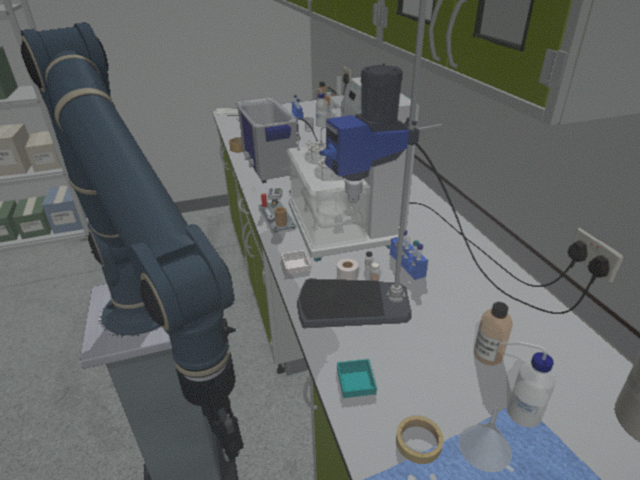

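Top view: the unwinder plate is at about (224,274), with the core at (247,274), the red roller at (202,286) and the white tray at (326,278). The look-alikes are the turquoise tray at (490,274) and the tape ring at (552,252). The brown tube on the plate and the white tray match the descriptions, and I'll confirm both in one crop.

```bash
python3 - <<'E'
import cv2
im=cv2.imread("pics/full_t0.png")[240:310,180:350]
cv2.imwrite("pics/t0c.png",cv2.resize(im,(782,322),interpolation=cv2.INTER_CUBIC)) # 4.6x
im=cv2.imread("pics/full_s0.png")[180:285,240:370]
cv2.imwrite("pics/s0c.png",cv2.resize(im,None,fx=5,fy=5,interpolation=cv2.INTER_CUBIC))
E
```

```text
(no output)
```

View pics/t0c.png

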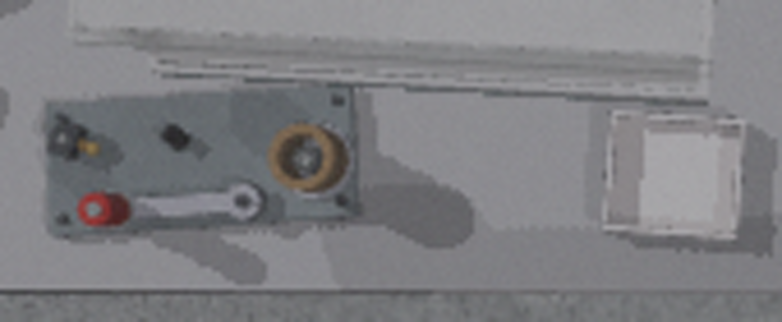

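View pics/s0c.png

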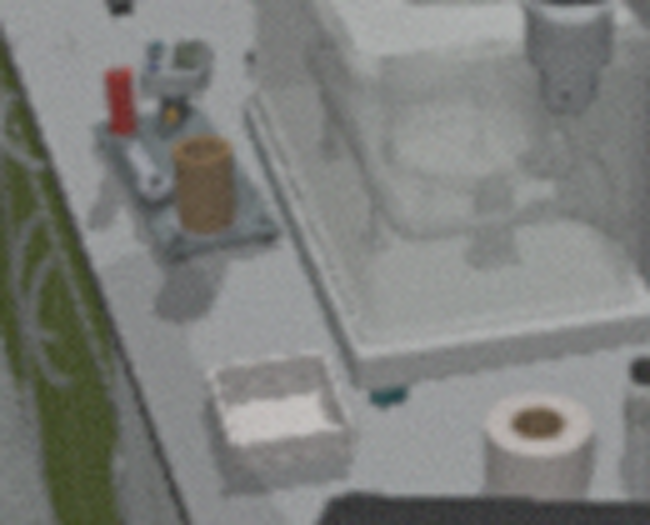

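```bash
python3 - <<'E'
from h import *
f=lambda u,v,z:ray("top",180+(u+.5)/4.6-.5,240+(v+.5)/4.6-.5,z)
g=lambda u,v,z:ray("side",240+(u+.5)/5-.5,180+(v+.5)/5-.5,z)
np.set_printoptions(precision=4,suppress=True)
P=np.array([f(*p,.012) for p in[(45,103),(352,86),(357,214),(50,238)]]);print("plate",P,P.mean(0),np.linalg.norm(P-np.roll(P,-1,0),axis=1))
c=P.mean(0);d=P[0]+P[3]-P[1]-P[2];yaw=np.arctan2(-d[0],d[1]);print("yaw",yaw)
R=np.array([[np.cos(yaw),-np.sin(yaw)],[np.sin(yaw),np.cos(yaw)]])
for n,p in dict(spindle=(-.006,-.078),pivot=(-.03,-.03),roller=(-.03,.055)).items(): print(n,c[:2]+R@p)
print("core top",f(308,158,.076),"side",g(203,147,.076),"bottom side",g(207,217,.016))
print("roller top",f(95,210,.079),g(119,72,.079))
print("pivot",f(243,202,.03))
T=np.array([f(*p,.022) for p in[(612,112),(745,122),(738,238),(604,231)]]);print("tray",T,T.mean(0),np.linalg.norm(T-np.roll(T,-1,0),axis=1))
T=np.array([g(*p,.022) for p in[(210,370),(322,355),(352,430),(222,440)]]);print("tray side",T,T.mean(0),np.linalg.norm(T-np.roll(T,-1,0),axis=1))
print("tester front",f(160,70,.0),f(705,100,.0))
print(sense()["qpos"])
E
```

```text
plate [[0.5266 0.4872 0.012 ]
 [0.5385 0.279  0.012 ]
 [0.4525 0.274  0.012 ]
 [0.4358 0.4805 0.012 ]] [0.4884 0.3802 0.012 ] [0.2085 0.0861 0.2072 0.091 ]
yaw 0.06902503508899402
spindle [0.4877 0.302 ]
pivot [0.4605 0.3482]
roller [0.4546 0.433 ]
core top [0.4876 0.2967 0.076 ] side [0.4913 0.2998 0.076 ] bottom side [0.4908 0.3016 0.016 ]
roller top [0.4539 0.4324 0.079 ] [0.4567 0.4286 0.079 ]
pivot [0.46   0.3473 0.03  ]
tray [[0.5208 0.1029 0.022 ]
 [0.5143 0.014  0.022 ]
 [0.4374 0.0189 0.022 ]
 [0.4417 0.1078 0.022 ]] [0.4786 0.0609 0.022 ] [0.0891 0.077  0.089  0.0792]
tray side [[0.4451 0.102  0.022 ]
 [0.5197 0.0945 0.022 ]
 [0.5148 0.0081 0.022 ]
 [0.4342 0.0248 0.022 ]] [0.4785 0.0573 0.022 ] [0.075  0.0865 0.0823 0.078 ]
tester front [0.55   0.4126 0.    ] [0.5304 0.0404 0.    ]
[ 1.2751  0.4694 -0.0486  1.5336  0.0241  1.141  -0.0823]
```

Both methods agree: the core is at about (0.488, 0.300), the tray centre at (0.4785, 0.060), the roller at (0.455, 0.432) and the plate yaw is about 0.07. The plate measures about 208 × 89 mm, which fits. I'll move along an arc, keeping clear of the stirrer, and bring the yaw towards π.

Emit:
{"op": "apply_moves", "data": {
  "commands": [
    [-6,38,0,0,0,6.59],
    [-6,38,0,0,0,6.59],
    [-6,38,0,0,0,6.59],
    [-6,38,0,0,0,6.59],
    [-6,38,0,0,0,6.59],
    [36,25,0,0,0,6.59],
    [36,25,0,0,0,6.59],
    [36,25,0,0,0,6.59],
    [36,25,0,0,0,6.59],
    [36,25,0,0,0,6.59]
  ],
  "jaw": 85
}}

```text
t: 1.1
position: [0.329, -0.3348, 0.4047]
orientation: [-3.141, 0.0, 1.421]
force: [-0.6, -0.3, -0.0]
gripper_width: 0.0853
gripper_force: 0.0
```

Emit:
{"op": "apply_moves", "data": {
  "commands": [
    [24,40,0,0,0,6.59],
    [24,40,0,0,0,6.59],
    [24,40,0,0,0,6.59],
    [24,40,0,0,0,6.59],
    [24,40,0,0,0,6.59],
    [4,46,0,0,0,6.59],
    [4,46,0,0,0,6.59],
    [4,46,0,0,0,6.59],
    [4,46,0,0,0,6.59],
    [4,46,0,0,0,6.59]
  ]
}}

```text
t: 2.1
position: [0.4676, 0.0955, 0.4047]
orientation: [-3.141, 0.0, 2.571]
force: [0.4, -0.3, -0.9]
gripper_width: 0.0851
gripper_force: 0.0
```

Emit:
{"op": "apply_moves", "data": {
  "commands": [
    [4,41,0,0,0,6.59],
    [4,41,0,0,0,6.59],
    [4,41,0,0,0,6.59],
    [4,41,0,0,0,6.59],
    [4,41,0,0,0,6.59],
    [0,0,0,0,0,0],
    [0,0,0,0,0,0]
  ]
}}

```text
t: 2.8
position: [0.4876, 0.2995, 0.404]
orientation: [-3.141, -0.002, -3.14]
force: [-0.5, 0.2, -0.3]
gripper_width: 0.0847
gripper_force: 0.0
```

Emit:
{"op": "apply_moves", "data": {
  "commands": [
    [0.5,0,-40,0,0,0],
    [0.5,0,-40,0,0,0],
    [0,0,-35,0,0,0],
    [0,0,-25,0,0,0],
    [0,0,0,0,0,0]
  ]
}}

```text
t: 3.3
position: [0.4887, 0.2956, 0.2612]
orientation: [-3.136, -0.006, 3.139]
force: [-0.6, -0.0, 0.8]
gripper_width: 0.0847
gripper_force: 0.0
```

```bash
python3 - <<'E'
from h import *
a=camera("side")[:,:,::-1][165:255,235:325];b=camera("top")[:,:,::-1][225:315,190:280]
cv2.imwrite("pics/a.png",cv2.resize(np.hstack([a,b]),None,fx=4.4,fy=4.4,interpolation=cv2.INTER_CUBIC))
E
```

```text
(no output)
```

View pics/a.png

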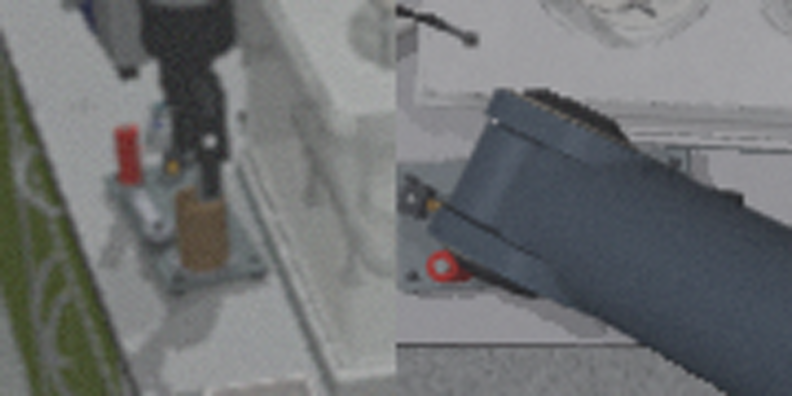

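The side crop shows the near finger at about (210,190), just above the core, with x lined up. In the top crop the wrist hides the core and comes close to the tester's edge. The y reading has drifted by 4 mm, so I'll check the state.

```bash
python3 - <<'E'
from h import *
np.set_printoptions(precision=4,suppress=True)
s=sense()
for k in("t","qpos","qvel","joint_torque","position","orientation","force","torque"):print(k,np.array(s[k]))
E
```

```text
t 3.4
qpos [ 0.0129  0.6277 -0.8707  1.8745  0.5986  0.9238  0.4267]
qvel [-0.0011 -0.0225 -0.025  -0.0288  0.0011 -0.0055 -0.0004]
joint_torque [  0.1323 -42.9197 -10.084  -16.3261   0.018    0.063   -0.0069]
position [0.4895 0.2978 0.2652]
orientation [-3.141   0.0001  3.1401]
force [0.0245 0.8339 0.5316]
torque [ 0.028  -0.0692 -0.0061]
```

It was only still settling. I'll go down, grip and lift.

Emit:
{"op": "apply_moves", "data": {
  "commands": [
    [0,0,-15,0,0,0],
    [0,0,-15,0,0,0],
    [0,0,-12,0,0,0],
    [0,0,-9,0,0,0],
    [0,0,0,0,0,0],
    [0,0,0,0,0,0]
  ]
}}

```text
t: 4.0
position: [0.4889, 0.2991, 0.2136]
orientation: [3.141, -0.0, -3.141]
force: [0.2, -0.3, 0.1]
gripper_width: 0.0849
gripper_force: 0.0
```

Emit:
{"op": "apply_moves", "data": {
  "commands": [
    [0,0,0,0,0,0],
    [0,0,0,0,0,0],
    [0,0,0,0,0,0],
    [0,0,0,0,0,0],
    [0,0,0,0,0,0],
    [0,0,0,0,0,0]
  ],
  "jaw": 38
}}

```text
t: 4.6
position: [0.4892, 0.2993, 0.2145]
orientation: [3.141, 0.001, -3.141]
force: [0.3, -0.3, 5.6]
gripper_width: 0.0425
gripper_force: 61.1
```

Emit:
{"op": "apply_moves", "data": {
  "commands": [
    [0,0,8,0,0,0],
    [0,0,12,0,0,0],
    [0,0,20,0,0,0],
    [0,0,25,0,0,0],
    [0,0,20,0,0,0],
    [0,0,0,0,0,0]
  ]
}}

```text
t: 5.2
position: [0.4894, 0.2998, 0.3021]
orientation: [3.138, 0.005, -3.141]
force: [0.2, -0.7, -0.0]
gripper_width: 0.0427
gripper_force: 60.7
```

```bash
python3 - <<'E'
from h import *
snap("side","b.png",(235,150,345,250),5)
E
```

```text
(no output)
```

View pics/b.png

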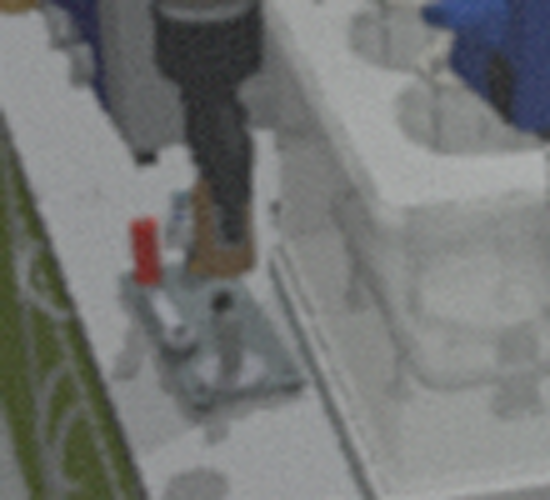

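The core is off the spindle at about (222,298), held upright and clear of it, so I'll carry it to the tray.

Emit:
{"op": "apply_moves", "data": {
  "commands": [
    [0,-12,0,0,0,0],
    [-1,-28,0,0,0,0],
    [-2,-40,0,0,0,0],
    [-2,-40,0,0,0,0],
    [-2,-40,0,0,0,0],
    [-2,-40,0,0,0,0],
    [-1,-28,0,0,0,0],
    [-1,-12,0,0,0,0],
    [0,0,0,0,0,0],
    [0,0,0,0,0,0]
  ]
}}

```text
t: 6.25
position: [0.4778, 0.0598, 0.2986]
orientation: [3.14, -0.0, -3.14]
force: [0.1, 0.4, -0.1]
gripper_width: 0.0426
gripper_force: 60.8
```

Emit:
{"op": "apply_moves", "data": {
  "commands": [
    [0,0,-20,0,0,0],
    [0,0,-25,0,0,0],
    [0,0,-20,0,0,0],
    [0,0,-10,0,0,0],
    [0,0,0,0,0,0],
    [0,0,0,0,0,0],
    [0,0,0,0,0,0]
  ]
}}

```text
t: 6.95
position: [0.4784, 0.0595, 0.2247]
orientation: [3.141, 0.002, -3.14]
force: [0.5, -0.5, -0.1]
gripper_width: 0.0428
gripper_force: 60.8
```

```bash
python3 - <<'E'
from h import *
snap("side","c.png",(235,180,345,290),5)
p=sense()["position"];print(p)
for d in(0,.197): print([ (5*(u-235),5*(v-180)) for u,v in [px("side",[p[0],p[1],p[2]-d])]])
b=p[2]-.1975
for q in [(0,-.022),(0,.022),(-.022,0),(.022,0)]:
    u,v=px("side",[p[0]+q[0],p[1]+q[1],b]);print(5*(u-235),5*(v-180))
E
```

```text
[0.47840496 0.05929189 0.22465058]
[(np.float64(282.38424363879517), np.float64(119.81393696090606))]
[(np.float64(298.13210067118973), np.float64(387.15869049271504))]
307.06830085284054 406.8053062066528
289.4801127697238 369.21896441086005
265.14424582774666 394.3017187067679
330.9490413740221 381.3218518674387
```

View pics/c.png

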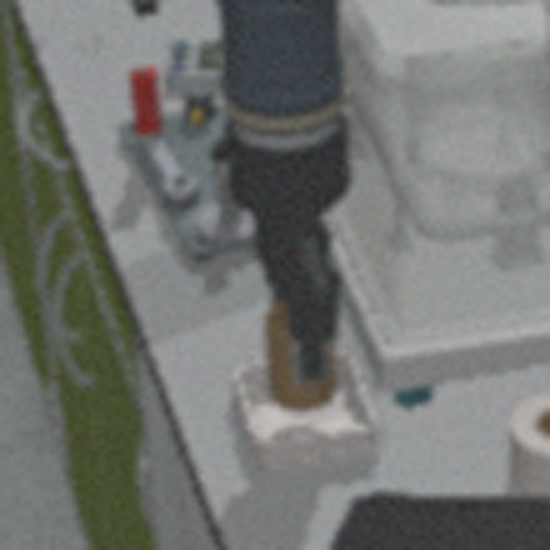

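The core is over the tray, with its lower edge at about (302,408) against (307,407) predicted, so it has not slipped. I'll lower it gently until it touches.

Emit:
{"op": "apply_moves", "data": {
  "commands": [
    [0,0,-10,0,0,0],
    [0,0,-7,0,0,0],
    [0,0,-3,0,0,0],
    [0,0,-2,0,0,0],
    [0,0,0,0,0,0],
    [0,0,0,0,0,0]
  ]
}}

```text
t: 7.6
position: [0.4776, 0.059, 0.2025]
orientation: [-3.139, -0.001, -3.141]
force: [-4.2, -1.6, 12.9]
gripper_width: 0.0427
gripper_force: 62.1
```

Emit:
{"op": "apply_moves", "data": {
  "commands": [
    [0,0,1,0,0,0],
    [0,0,0,0,0,0],
    [0,0,0,0,0,0]
  ]
}}

```text
t: 7.9
position: [0.478, 0.0589, 0.2025]
orientation: [3.141, -0.0, -3.141]
force: [-0.5, -0.3, 0.6]
gripper_width: 0.0428
gripper_force: 60.9
```

Emit:
{"op": "apply_moves", "data": {
  "commands": [
    [0,0,0,0,0,0],
    [0,0,0,0,0,0],
    [0,0,0,0,0,0],
    [0,0,0,0,0,0],
    [0,0,0,0,0,0],
    [0,0,0,0,0,0]
  ],
  "jaw": 85
}}

```text
t: 8.5
position: [0.478, 0.0589, 0.2027]
orientation: [3.142, -0.0, -3.141]
force: [-0.3, -0.0, 0.7]
gripper_width: 0.085
gripper_force: 0.0
```

Emit:
{"op": "apply_moves", "data": {
  "commands": [
    [0,0,10,0,0,0],
    [0,0,20,0,0,0],
    [0,0,30,0,0,0],
    [0,0,35,0,0,0],
    [0,0,15,0,0,0],
    [0,0,0,0,0,0],
    [0,0,0,0,0,0]
  ]
}}

```text
t: 9.2
position: [0.4776, 0.0585, 0.3124]
orientation: [-3.141, -0.001, -3.141]
force: [-0.2, -0.1, -0.7]
gripper_width: 0.0849
gripper_force: 0.0
```

```bash
python3 - <<'E'
from h import *
snap("side","d.png",(235,180,345,290),5)
E
```

```text
(no output)
```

View pics/d.png

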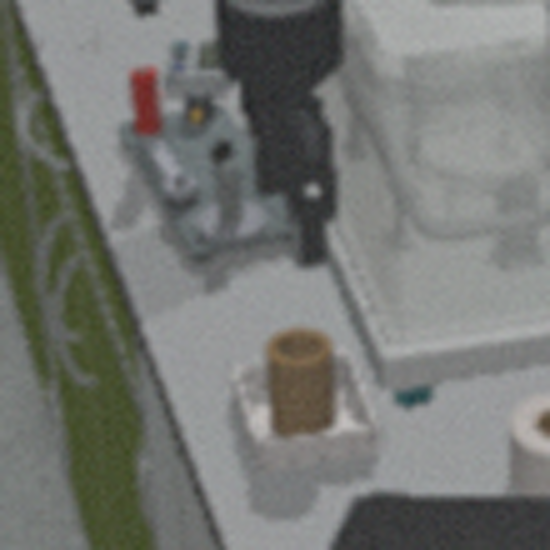

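The core stands upright and free in the tray, at about (300,380). Next I'll close the jaws and go to the robot side of the roller.

Emit:
{"op": "apply_moves", "data": {
  "commands": [
    [-4,15,0,0,0,0.4],
    [-7,35,0,0,0,0.4],
    [-8,42,0,0,0,0.4],
    [-8,42,0,0,0,0.4],
    [-8,42,0,0,0,0.4],
    [-8,42,0,0,0,0.4],
    [-8,42,0,0,0,0.4],
    [-8,42,0,0,0,0.4],
    [-8,42,0,0,0,0.4],
    [-6,28,0,0,0,0.4],
    [0,0,0,0,0,0],
    [0,0,0,0,0,0]
  ],
  "jaw": 0
}}

```text
t: 10.45
position: [0.4034, 0.4319, 0.3115]
orientation: [-3.14, -0.002, -3.068]
force: [-0.0, -0.4, 0.5]
gripper_width: 0.0
gripper_force: 0.0
```

Emit:
{"op": "apply_moves", "data": {
  "commands": [
    [0,0,-20,0,0,0],
    [0,0,-30,0,0,0],
    [0,0,-30,0,0,0],
    [0,0,-19,0,0,0],
    [0,0,0,0,0,0],
    [0,0,0,0,0,0],
    [0,0,0,0,0,0]
  ]
}}

```text
t: 11.15
position: [0.4053, 0.4314, 0.2152]
orientation: [3.14, 0.002, -3.071]
force: [0.5, 0.2, 0.6]
gripper_width: 0.0
gripper_force: 0.0
```

```bash
python3 - <<'E'
from h import *
a=camera("side")[:,:,::-1][165:255,235:325];b=camera("top")[:,:,::-1][235:325,160:250]
cv2.imwrite("pics/e.png",cv2.resize(np.hstack([a,b]),None,fx=4.4,fy=4.4,interpolation=cv2.INTER_CUBIC))
print(sense()["qpos"])
E
```

```text
[-0.29780632  0.72010905 -0.82996912  1.85950286  0.68833896  0.87341028
  0.17060611]
```

View pics/e.png

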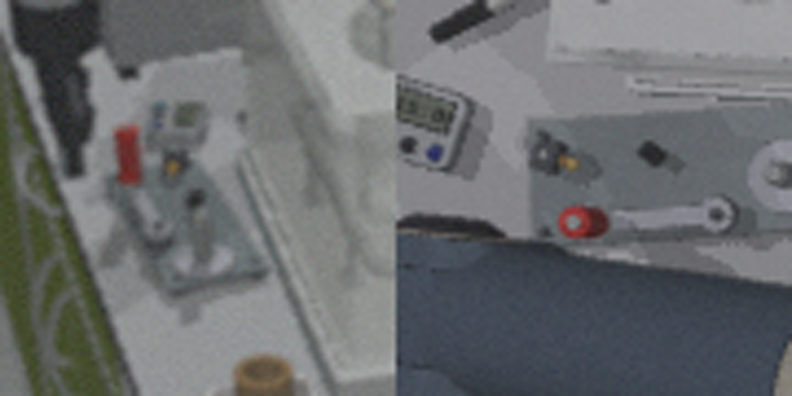

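The closed fingers at about (70,150) in the side crop stand on the robot side of the roller at (127,155). The top crop shows the arm still forward. I'll approach until contact.

Emit:
{"op": "apply_moves", "data": {
  "commands": [
    [8,0,0,0,0,0],
    [8,0,0,0,0,0],
    [5,0,0,0,0,0],
    [3,0,0,0,0,0],
    [2,0,0,0,0,0],
    [2,0,0,0,0,0],
    [0,0,0,0,0,0],
    [0,0,0,0,0,0]
  ]
}}

```text
t: 12.05
position: [0.4328, 0.431, 0.2137]
orientation: [3.142, -0.0, -3.071]
force: [-0.8, -0.1, 0.1]
gripper_width: -0.0001
gripper_force: 0.0
```

Emit:
{"op": "apply_moves", "data": {
  "commands": [
    [2,0,0,0,0,0],
    [2,0,0,0,0,0],
    [0,0,0,0,0,0],
    [0,0,0,0,0,0]
  ]
}}

```text
t: 12.45
position: [0.4361, 0.4313, 0.2137]
orientation: [3.141, -0.001, -3.07]
force: [-4.3, -0.1, 0.8]
gripper_width: -0.0001
gripper_force: 2.2
```

Contact at 4.3 N, with x about 0.436, as predicted. I'll follow the arc, turning the tool along with the arm.

Emit:
{"op": "apply_moves", "data": {
  "commands": [
    [3.2,0.6,0,0,0,-2.15],
    [3.2,0.6,0,0,0,-2.15],
    [3.2,0.6,0,0,0,-2.15],
    [3.2,0.6,0,0,0,-2.15],
    [3.2,0.4,0,0,0,-2.15],
    [3.2,0.4,0,0,0,-2.15],
    [3.2,0.4,0,0,0,-2.15],
    [3.2,0.4,0,0,0,-2.15],
    [0,0,0,0,0,0],
    [0,0,0,0,0,0]
  ]
}}

```text
t: 13.45
position: [0.4614, 0.4354, 0.2137]
orientation: [-3.141, -0.002, 2.913]
force: [-5.6, 0.6, 1.5]
gripper_width: -0.0002
gripper_force: 3.0
```

Emit:
{"op": "apply_moves", "data": {
  "commands": [
    [3.2,-0.3,0,0,0,-2.15],
    [3.2,-0.3,0,0,0,-2.15],
    [3.2,-0.5,0,0,0,-2.15],
    [3.2,-0.5,0,0,0,-2.15],
    [3.2,-0.6,0,0,0,-2.15],
    [3.2,-0.6,0,0,0,-2.15],
    [0,0,0,0,0,0],
    [0,0,0,0,0,0]
  ]
}}

```text
t: 14.25
position: [0.48, 0.4333, 0.2138]
orientation: [3.141, -0.003, 2.688]
force: [-6.4, 1.6, 0.6]
gripper_width: -0.0001
gripper_force: 3.6
```

Emit:
{"op": "apply_moves", "data": {
  "commands": [
    [3,-0.8,0,0,0,-2.15],
    [3,-0.8,0,0,0,-2.15],
    [0,0,0,0,0,0],
    [0,0,0,0,0,0],
    [0,0,0,0,0,0]
  ]
}}

```text
t: 14.75
position: [0.4855, 0.432, 0.2138]
orientation: [3.142, -0.004, 2.614]
force: [-7.7, 2.5, 1.0]
gripper_width: -0.0002
gripper_force: 3.9
```

Emit:
{"op": "apply_moves", "data": {
  "commands": [
    [1,-0.6,0,0,0,0],
    [0,0,0,0,0,0],
    [0,0,0,0,0,0],
    [0,0,0,0,0,0]
  ]
}}

```text
t: 15.15
position: [0.4858, 0.4319, 0.2138]
orientation: [3.142, -0.005, 2.614]
force: [-8.8, 4.1, 0.5]
gripper_width: -0.0002
gripper_force: 4.7
```

Emit:
{"op": "apply_moves", "data": {
  "commands": [
    [1,-0.6,0,0,0,0],
    [0,0,0,0,0,0],
    [0,0,0,0,0,0],
    [0,0,0,0,0,0]
  ]
}}

```text
t: 15.55
position: [0.486, 0.4317, 0.2138]
orientation: [-3.142, -0.007, 2.615]
force: [-10.1, 4.1, 1.2]
gripper_width: 0.0001
gripper_force: 5.5
```

Emit:
{"op": "apply_moves", "data": {
  "commands": [
    [1,-0.6,0,0,0,0],
    [0,0,0,0,0,0],
    [0,0,0,0,0,0],
    [0,0,0,0,0,0]
  ]
}}

```text
t: 15.95
position: [0.4862, 0.4316, 0.2138]
orientation: [-3.141, -0.008, 2.616]
force: [-12.0, 5.8, 1.9]
gripper_width: -0.0002
gripper_force: 6.4
```

Emit:
{"op": "apply_moves", "data": {
  "commands": [
    [1,-0.6,0,0,0,0],
    [1,-0.6,0,0,0,0],
    [1,-0.6,0,0,0,0],
    [0,0,0,0,0,0],
    [0,0,0,0,0,0],
    [0,0,0,0,0,0],
    [0,0,0,0,0,0],
    [0,0,0,0,0,0]
  ]
}}

```text
t: 16.75
position: [0.487, 0.4312, 0.2138]
orientation: [-3.141, -0.012, 2.618]
force: [-17.2, 6.1, 1.7]
gripper_width: 0.0001
gripper_force: 8.9
```

```bash
python3 - <<'E'
from h import *
a=camera("side")[:,:,::-1][165:265,235:325];b=camera("top")[:,:,::-1][225:325,170:260]
cv2.imwrite("pics/f.png",cv2.resize(np.hstack([a,b]),None,fx=4.4,fy=4.4,interpolation=cv2.INTER_CUBIC))
np.set_printoptions(precision=4,suppress=True)
for q in(0,.46,.6):
    al=.069-q;X=[.4603-.085*np.sin(al),.348+.085*np.cos(al),.079]
    u,v=px("side",X);U,V=px("top",X);print(q,4.4*(u-235),4.4*(v-165),"top",396+4.4*(U-170),4.4*(V-225))
s=sense();print(s["position"],s["force"],s["qvel"])
E
```

```text
0 121.41640017713942 125.88401865907073 top 528.550065502103 264.369463308543
0.46 166.20365626867513 122.17320518629998 top 539.6507267090767 207.17831748138215
0.6 179.5519218578814 122.9400420127701 top 547.9936577953503 191.3369883974556
[0.487  0.4312 0.2138] [-16.7866   7.1896   2.9713] [-0.001   0.0011  0.0003  0.     -0.0002 -0.0003 -0.0004]
```

View pics/f.png

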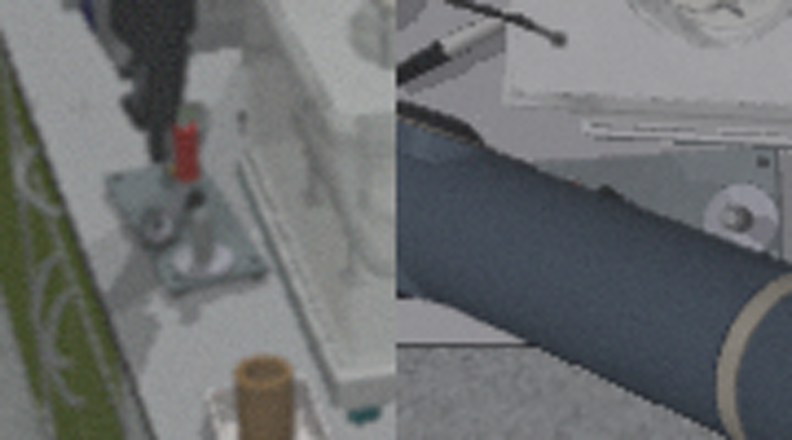

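The roller top is at about (186,125) in the side crop. The model puts it at (180,123) for q = 0.60 and (166,122) for q = 0.46, so the arm is at its stop. It is held there with a steady 18 N against the 8 N spring. I'll hand in.

```bash
python3 -c "
from station import *
print(hand_in())"
```

```text
the job is handed in; nothing more can be done
None
```

The core is standing upright and released in the white tray, and the tension arm is held fully back against its stop with about 18 N; I handed the job in at about 17 s.

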